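# Proof-pull a bonded eye on a dental cast

## Task

Proof-test the steel eye bonded to the front teeth of the plaster cast: first wind the crank of the small vise clockwise until its sliding jaw clamps the keel under the cast firmly, a good half turn past first resistance. Then take the pull grip of the spring gauge that is already linked to the eye and draw its rod straight out, away from the cast, until the broad dark band on the rod stands at the mouth of the tube, not clearly past it. Finish while holding it there under tension, the cast still seated in the vise; do not disturb the bottle, the pliers or the spare cast.

Things in the scene. Friction and masses are not known exactly. Their poses are not given: they have to be found in the camera images.
- rig: Fixed rig: sole plate 122 x 205 x 10 mm with a small grey machine vise and two gauge saddles. Origin on the worktop under the vise; +x the way the jaw closes (away from the robot), +y from the cast along the gauge (the way of the pull), z up. Bed z 55 mm, jaw tops z 74, saddle prongs (y 84 and 140) up to z 102; bearing block behind the crank ends at x -76, top z 79. Fixed jaw's face at x +16 mm.
- screw_axis (a point): Fixed point on the vise's screw axis, 66 mm above the worktop, in the vertical plane in which the middle of the crank knob circles. The screw axis is horizontal, along the rig's x.
- vise_crank (a joint): Turn of the crank, rad, growing clockwise as seen looking along the rig's +x, which closes the jaw 6 mm a turn (self-locking; friction 0.12 N m = 3 N at the knob). At 0 the arm points up, at pi/2 to the rig's -y. Starts between 0 and 5.5. Whatever the start, the facing meets the keel at about 7.8 to 9.1 rad, has it against the fixed jaw at 9.4, and at 12.6 rad it is firmly clamped.
- crank_grip (a point): Middle of the black crank knob: a rod 17 mm thick and 34 mm long, lying along the rig's x on the side towards the robot, 38 mm from the screw axis; it spins freely on its pin, so it can be pinched from above and led round the circle without turning the hand. Lowest point of the circle 28 mm above the worktop.
- jaw_pad: Rubber facing, 54 x 17 mm, of the sliding jaw (the one nearer to the crank). Origin on the vise bed in the plane of its gripping face. It is spring-backed: it yields up to 4 mm into the jaw at 12 N per mm, so half a turn of the crank after the keel is caught between both jaws gives about 36 N, firmly clamped; it bottoms at 48 N, where the crank goes stiff.
- workpiece: Loose white plaster dental cast, 61 mm deep, 72 mm wide, standing on a plaster keel 32 mm (rig x) x 52 mm (rig y) x 20 mm high between the vise jaws, 0.25 kg in all. Origin: middle of the keel's underside, on the vise bed; axes as the rig's. The front teeth face the rig's +y.
- eye_bar (a point): Middle of the upright bar (4 mm thick) of the steel eye bonded to the front teeth, 44 mm above the keel's underside. The gauge's closed link lies round this bar with 2 to 5 mm of slack.
- gauge: Loose spring gauge lying level in the two saddles along the rig's y: aluminium tube 18 mm thick and 80 mm long with a steel link at the cast's end and a sprung rod at the other. Its origin lies on the gauge's axis, straight over the rig's origin and 99 mm above the worktop; its y axis runs from the link to the pull grip. Mouth of the tube at y 150 mm.
- gauge_rod (a joint): How far the rod is drawn out of the tube, m. 0 at the start; 0.030 with the middle of the 5 mm broad band at the tube's mouth (two fine rings appear before it, at 0.010 and 0.020); stops at 0.045. Inner spring: 2.5 N at 0, rising 2.5 N per 10 mm, so 10 N at the broad band.
- gauge_mouth (a point): Centre of the tube's mouth, where the rod comes out.
- gauge_band (a point): Middle of the broad dark band (5 mm wide) on the 8 mm rod, hidden in the tube at the start, 30 mm inside the mouth.
- gauge_grip (a point): Middle of the pull grip on the rod's end, on its axis, 99 mm above the worktop: a dark spool with a waist 18 mm thick and 32 mm long along the rod between two flanges 25 mm across.
- adhesive_bottle: Amber bottle, 40 mm across, 79 mm tall, bystander. Origin: middle of the underside.
- wire_pliers: Small pliers with red handles, 44 x 123 x 7 mm, lying flat, bystander. Origin: middle of the underside.
- spare_cast: Another plaster cast, beige, 61 x 72 x 31 mm, standing by itself, bystander. Origin: middle of the underside.
Not all that is in view belongs to the job. Leave any purple or red look-alike of the workpiece alone.

How it is judged:
By the outcome, as a careful person would: the job done as asked, in the order asked, and still so for the second after the job is handed in, while the arm keeps its last pose, push and grip.
It also fails if it takes over 61 s, if anything falls off the work surface, if the arm or the gripper's body presses on something with over 40 N, if the wrist force passes 120 N, or if a joint passes its speed limit or range.

## Robot

A 7-joint arm with a two-finger parallel gripper is mounted at the origin on a cart in front of the work surface, level with it; the furniture and walls round the work are solid. World frame = base frame: x ahead of the robot, y to its left, z up, the work surface at z = 0. Lengths are in m, angles in rad, forces in N, time in s.
With the tool pointing down it reaches from about 0.35 to 0.9 m from the base axis. Payload 7.2 kg.
Tool frame: the origin (TCP) lies between the finger pads; the fingertips stand 8 mm ahead of it and the grasp point (between the pads) lies 11 mm behind it; z points along the fingers, y is the line along which they close (so a half turn about z gives the same grasp; the last joint's range is limited). The gripper opens to 88 mm and grips with 3 to 60 N. Pads are 20 mm wide; open, the fingers measure 115 mm over their backs; the gripper's body (75 mm by 178 mm) begins 61 mm behind the grasp point.
Start: joints at [1.117, 0.411, -0.013, 1.596, 0.006, 1.134, -0.082], TCP at [0.235, -0.579, 0.231] pointing down, gripper open.
Joint ranges: [-2.95, 2.95], [-0.29, 1.99], [-1.47, 1.44], [0.14, 2.54], [-1.03, 4.17], [0.13, 1.85], [-2.86, 2.86]. Speed limits (rad/s): [2.39, 2.39, 3.01, 3.01, 3.14, 3.14, 3.14].

## Interface

Orientations are given as a unit quaternion [x, y, z, w].
In Python, from bench import bot gives the robot as it stands. The module is installed in compiled form; this text tells all that it offers.
- The arm moves only by the shell command python3 -m crank 'ROWS'. ROWS is JSON, a list of rows, each a list of 7 numbers: the shift along the tool's x, y, z in units of 40 cm (1.0 is 40 cm), then the turn, a rotation vector about the tool's x, y, z in units of 60 degrees (1.0 is 60 degrees), then the opening, from -1 (shut) to 1 (fully open). In form: [[tx, ty, tz, rx, ry, rz, fingers], ...]. A call has 1 to 5 rows; each row is the pose to reach, as a shift and turn from the pose commanded when the call began, along the tool's axes at that moment; what a row does not reach only later rows make up. A row lasts 1/12 s, in which the tool goes at most 41.7 mm and 7.16 degrees, less where a joint would pass 70% of its speed; a pose out of reach is approached as far as the arm can. A call with a number of a shift or a turn outside -1 to 1 is refused whole. A call with a gripper value outside its range is refused whole. The fingers move at their own pace and stop on an object; the grip force is fixed at half the most. Time passes only in rows, so rows that repeat a pose let the fingers close. It gives the time, the measured TCP pose, the force, the opening and the grip force at its end, in the units of the state.
- bot.observe(): the state, without advancing time (a new reading comes with each control period).
- bot.capture(name): name is "scene" or "top"; returns (picture, depth): 384x512x3 uint8, red, green, blue; 384x512 float32, m along the optical axis (not along the pixel's ray), 0 where there is no reading.
- bot.calibration(name): a dict with "fovy" (degrees; the focal length in pixels is half the picture's height over the tangent of half this angle, whatever the lens; pixels are square), "cx", "cy" (the principal point, pixels), "xyz" and "attitude" of the camera in the world. Camera axes: x right, y down, z forward; pixel columns grow to the right and rows downward; lengths in m; the calibration is good to about 2 mm. A picture is of the moment at which its call begins. calibration takes no time and is no camera call.
- bot.job_done(): hands the job in; it is judged then, once.
Trained networks look in the newest picture that a camera, given by its name, has taken for a name from the list of things; names that differ only in an ending like _2 or _b are one class to them, and where a whole thing is asked for, a point or a joint stands for the part that bears it (a point fixed in the world has none). Each returns a list of dicts, best first, with "p" (0 to 1); they miss things now and then, are a little off and sometimes report something else, mostly with a low value. They report only what shows in the picture. A call takes as long as a camera call. They do not tell look-alikes from the thing itself.
- bot.trace(camera, label): "region" (384x512 bool, what is visible of it) and "bbox" ([centre column, centre row, width, height] in pixels, round what is visible of it).
The state is a dict: "time": time; "joint_positions": joint angles; "qd": joint speeds; "tau": joint torques, N m; "ee_pos": TCP position; "tool_rot": TCP orientation; "ft_force": force on the tool from outside, world axes, zero at the start; "wrist_torque": the same for the moment, N m; "finger_gap": finger opening in m; "gripper_force": force on a finger pad.
Only numpy, scipy, OpenCV 4.12 (cv2) and the standard library are available. Lean on these libraries where they do the work, as an engineer would, in place of code of your own. Each camera call takes 0.05 s, during which the arm holds its last target. There are 200 camera calls.

## Working session

There is one attempt and no reset: what is moved stays moved. The work goes in short steps, Python scripts to look and compute and a shell command to move; the robot and the scene stay as the last step left them, time stands still between calls to the robot, and variables do not carry over. Pictures are saved under pics/ and viewed, at most 10 in all, crops included, and the job is handed in when it is done.

```bash
mkdir -p pics; cat > h.py <<'E'
from bench import bot
import numpy as np, cv2
from scipy.spatial.transform import Rotation as R
np.set_printoptions(precision=4,suppress=True)
def snap(c,name=None):
    p,d=bot.capture(c)
    if name: cv2.imwrite('pics/'+name,p[:,:,::-1])
    return p,d
def cal(c):
    k=bot.calibration(c); f=192/np.tan(np.radians(k['fovy'])/2)
    a=np.array(k['attitude'],float)
    M=R.from_quat(a).as_matrix() if a.size==4 else a.reshape(3,3)
    return f,k['cx'],k['cy'],np.array(k['xyz']),M
def pts(c,d,mask):
    f,cx,cy,t,M=cal(c); v,u=np.nonzero(mask&(d>0)); z=d[v,u]
    return np.c_[(u-cx)/f*z,(v-cy)/f*z,z]@M.T+t
def proj(c,P):
    f,cx,cy,t,M=cal(c); q=(np.atleast_2d(P)-t)@M
    return np.c_[q[:,0]/q[:,2]*f+cx,q[:,1]/q[:,2]*f+cy]
E
python3 - <<'E'
from h import *
print(bot.calibration('scene'),bot.calibration('top'))
s=bot.observe();print(s)
for c in('scene','top'):
    p,d=snap(c,c+'0.png')
    for l in ['rig','vise_crank','crank_grip','jaw_pad','workpiece','eye_bar','gauge','gauge_mouth','gauge_grip','adhesive_bottle','wire_pliers','spare_cast']:
        for r in bot.trace(c,l)[:3]:
            P=pts(c,d,r['region'])
            print(c,l,round(r['p'],2),np.round(r['bbox']),np.median(P,0) if len(P) else None, P.min(0) if len(P) else'',P.max(0) if len(P) else'')
E
```

```text
{'fovy': 50.60549526934228, 'cx': 256.73581563898836, 'cy': 189.48796696792155, 'xyz': array([-0.0434,  0.8966,  0.5869]), 'attitude': array([-0.2471,  0.8015, -0.524 ,  0.1486])} {'fovy': 48.41369828916268, 'cx': 258.0256218113392, 'cy': 188.5760254512521, 'xyz': array([ 0.2424, -0.021 ,  1.4605]), 'attitude': array([ 0.7399, -0.6642,  0.0736, -0.0774])}
{'time': 0.0, 'joint_positions': array([ 1.1168,  0.4119, -0.0127,  1.597 ,  0.0056,  1.1343, -0.0822]), 'qd': array([ 0.0007,  0.0005,  0.0001, -0.0002, -0.0008,  0.0002, -0.001 ]), 'tau': array([  0.0009, -58.7952,   0.6422, -29.1083,  -0.0537,   0.0181,
         0.0001]), 'ee_pos': array([ 0.2349, -0.5786,  0.2298]), 'tool_rot': array([ 0.9815,  0.1917, -0.0002, -0.0008]), 'ft_force': array([-0.2372,  0.3802,  0.5884]), 'wrist_torque': array([ 0.0512, -0.0432, -0.0628]), 'gripper_force': 0.0, 'finger_gap': 0.08804251401542387}
scene rig 0.87 [277. 216.  66.  59.] [ 0.4915 -0.0371  0.0133] [ 0.423  -0.2851 -0.005 ] [0.6661 0.0967 0.1055]
scene rig 0.18 [261. 209.  13.  18.] [0.4798 0.0853 0.1009] [ 0.465  -0.0992 -0.0026] [0.6078 
[... 2947 characters left out ...]
p gauge_grip 0.58 [236. 202.  13.   8.] [0.4821 0.0734 0.1045] [ 0.4662  0.0488 -0.0034] [0.5113 0.102  0.1146]
top gauge_grip 0.56 [252. 200.  52.  17.] [0.4986 0.0181 0.1063] [ 0.4689 -0.0571  0.0061] [0.5418 0.0907 0.1146]
top adhesive_bottle 0.57 [372. 236.  14.  12.] [ 0.435  -0.3893  0.0536] [ 0.4199 -0.4281  0.0021] [ 0.4575 -0.3765  0.0843]
top wire_pliers 0.67 [178. 230.  16.  32.] [0.4032 0.2548 0.0038] [ 0.3306  0.2384 -0.0025] [0.4288 0.2824 0.0128]
top wire_pliers 0.65 [288. 191.  19.  20.] [ 0.5353 -0.0997  0.0944] [ 0.5077 -0.1342  0.047 ] [ 0.5758 -0.0604  0.113 ]
top spare_cast 0.65 [140. 219.  17.  16.] [0.422  0.3929 0.0194] [ 0.391   0.3619 -0.0061] [0.45   0.4243 0.0351]
```

```bash
python3 - <<'E'
from h import *
a=cv2.imread('pics/scene0.png')[150:270,210:360];b=cv2.imread('pics/top0.png')[160:260,190:350]
cv2.imwrite('pics/c1.png',cv2.resize(a,None,fx=5,fy=5,interpolation=cv2.INTER_CUBIC))
cv2.imwrite('pics/c2.png',cv2.resize(b,None,fx=5,fy=5,interpolation=cv2.INTER_CUBIC))
E
```

```text
(no output)
```

View pics/c1.png

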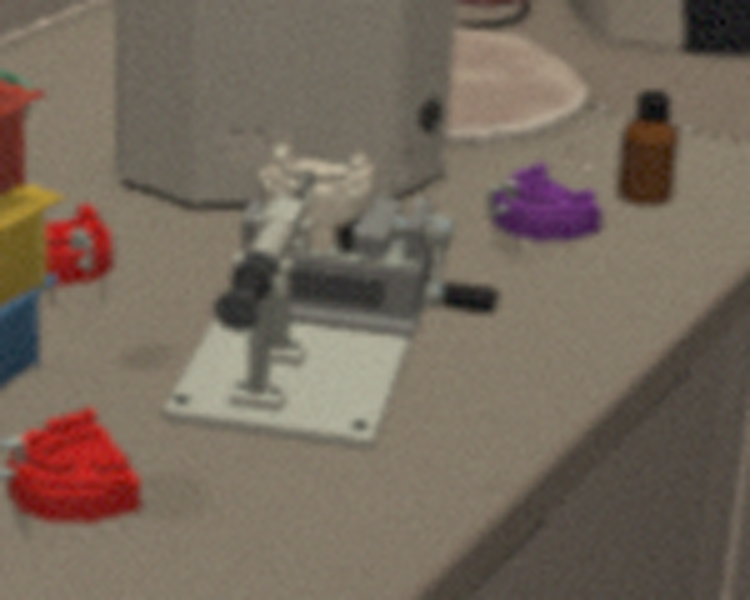

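View pics/c2.png

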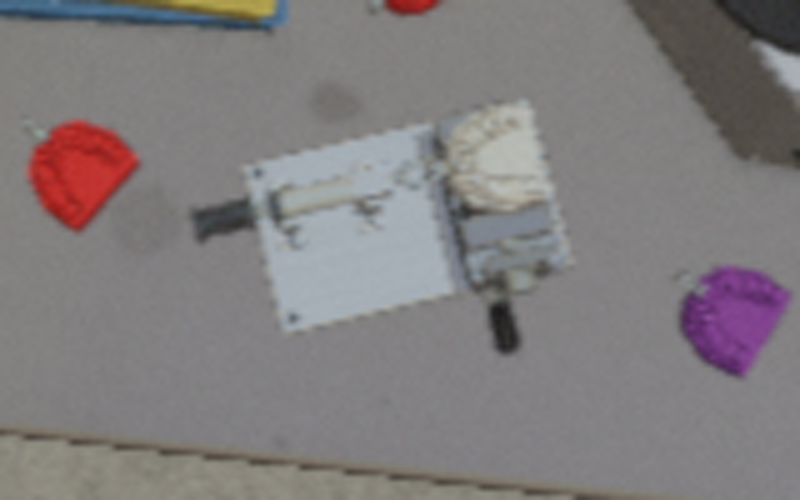

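```bash
python3 - <<'E'
from h import *
al={}
for c in('scene','top'):
    D=[snap(c) for _ in range(6)]; z=np.stack([d for _,d in D]); z[z==0]=np.nan; d=np.nan_to_num(np.nanmedian(z,0)); p=np.median([q for q,_ in D],0).astype(np.uint8)
    f,cx,cy,t,M=cal(c);v,u=np.mgrid[:384,:512];P=np.stack([(u-cx)/f*d,(v-cy)/f*d,d],-1)@M.T+t
    al[c]=P; np.savez('pc_'+c,P=P,p=p)
    m=(d>0)&(P[...,0]>.38)&(P[...,0]<.62)&(P[...,1]>-.18)&(P[...,1]<.13)
    w=(d>0)&(abs(P[...,0]-.45)<.2)&(abs(P[...,1]-.15)<.2)&(abs(P[...,2])<.02)
    print(c,'table z',np.median(P[w][:,2]))
    Q=P[m]; C=p[m].astype(int)
    pl=Q[(Q[:,2]>.006)&(Q[:,2]<.016)]
    r=cv2.minAreaRect(pl[:,:2].astype(np.float32)*1000);print('plate',r,len(pl))
    g=Q[(Q[:,2]>.09)&(Q[:,2]<.125)&(Q[:,1]>-.04)]
    vx=cv2.fitLine(g[:,:2].astype(np.float32),cv2.DIST_HUBER,0,.01,.01).ravel();print('gauge',vx,np.degrees(np.arctan2(vx[1],vx[0])),len(g),g[:,2].max())
    n=vx[:2]*np.sign(vx[1]);s=g[:,:2]@n;print(' s ext',s.min(),s.max(),'end pt',vx[2:]+n*(s.max()-vx[2:]@n))
    big=P[(d>0)&(P[...,2]>.12)&(P[...,0]>.35)&(P[...,0]<.95)&(abs(P[...,1])<.5)]
    print('tall',len(big),big.min(0) if len(big) else'',big.max(0) if len(big) else '')
E
```

```text
scene table z -0.0016686894180915068
plate ((505.90386962890625, -23.53118133544922), (124.12026977539062, 162.10801696777344), 19.74477767944336) 819
gauge [ 0.326  -0.9454  0.4937  0.0342] -70.97639 251 0.11533576153691821
 s ext -0.19584174413461877 -0.06327515165531335 end pt [0.4724 0.096 ]
tall 9405 [ 0.5692 -0.5     0.12  ] [0.9032 0.5    0.3867]
top table z -0.000346262966454125
plate ((511.7464904785156, -47.82429504394531), (124.83049774169922, 204.94039916992188), 19.383520126342773) 1064
gauge [ 0.3003 -0.9539  0.503   0.0092] -72.52654 291 0.11988297300532014
 s ext -0.1937206869566253 -0.05514846657217366 end pt [0.4769 0.0923]
tall 10753 [ 0.5668 -0.5     0.12  ] [0.9142 0.5    0.3908]
```

```bash
python3 - <<'E'
from h import *
a=np.radians(19.3);ex=np.array([np.cos(a),np.sin(a)]);ey=np.array([-ex[1],ex[0]])
for c in('scene','top'):
    F=np.load('pc_'+c+'.npz');P,p=F['P'],F['p'];m=(abs(P[...,0]-.5)<.15)&(abs(P[...,1])<.2)
    Q=P[m];C=p[m].mean(1);X=Q[:,:2]@ex;Y=Q[:,:2]@ey;z=Q[:,2]
    pl=(z>.006)&(z<.016); print(c,'plate x',np.percentile(X[pl],[1,99]),'y',np.percentile(Y[pl],[1,99]))
    g=(z>.092)&(z<.125)&(Y>-.21)
    for lo in np.arange(-.21,-.04,.006):
        k=g&(Y>=lo)&(Y<lo+.006)
        if k.sum()>1: print(' Y%.3f n%d x %.4f [%.3f %.3f] zmax %.3f col %d'%(lo+.003,k.sum(),X[k].mean(),X[k].min(),X[k].max(),z[k].max(),C[k].mean()))
    k=(X<.405)&(z>.018)&(Y<-.2)&(X>.36);o=np.argsort(X[k])
    print('knobish',len(o),'X',X[k].min(),'Y',np.percentile(Y[k],[2,50,98]),'z',np.percentile(z[k],[2,50,98]))
    k2=k&(C<70);print(k2.sum(),X[k2].min(),X[k2].max(),np.percentile(Y[k2],[2,50,98]),np.percentile(z[k2],[2,50,98]))
    k=(z>.065)&(Y<-.2)&(X<.46)
    for lo in np.arange(.36,.46,.008):
        q=(X>=lo)&(X<lo+.008)&(z>.018)&(Y<-.2)
        if q.sum(): print(' X%.3f Y %.3f..%.3f z %.3f..%.3f n%d'%(lo+.004,Y[q].min(),Y[q].max(),z[q].min(),z[q].max(),q.sum()))
E
```

```text
scene plate x [0.4107 0.656 ] y [-0.2388 -0.0311]
 Y-0.195 n7 x 0.4768 [0.473 0.484] zmax 0.106 col 139
 Y-0.189 n6 x 0.4819 [0.474 0.489] zmax 0.107 col 158
 Y-0.183 n15 x 0.4754 [0.466 0.496] zmax 0.106 col 125
 Y-0.177 n9 x 0.4859 [0.473 0.495] zmax 0.106 col 135
 Y-0.171 n12 x 0.4788 [0.473 0.488] zmax 0.106 col 141
 Y-0.165 n5 x 0.4805 [0.474 0.489] zmax 0.106 col 137
 Y-0.159 n7 x 0.4777 [0.473 0.485] zmax 0.106 col 139
 Y-0.153 n10 x 0.5512 [0.475 0.632] zmax 0.116 col 133
 Y-0.147 n25 x 0.5788 [0.473 0.636] zmax 0.124 col 112
 Y-0.141 n30 x 0.5909 [0.472 0.631] zmax 0.125 col 105
 Y-0.135 n24 x 0.5817 [0.472 0.631] zmax 0.125 col 98
 Y-0.129 n27 x 0.5737 [0.465 0.635] zmax 0.123 col 96
 Y-0.123 n23 x 0.5352 [0.465 0.636] zmax 0.123 col 90
 Y-0.117 n24 x 0.5823 [0.472 0.639] zmax 0.125 col 79
 Y-0.111 n17 x 0.6262 [0.615 0.640] zmax 0.125 col 88
 Y-0.105 n39 x 0.5406 [0.469 0.643] zmax 0.124 col 70
 Y-0.099 n19 x 0.5742 [0.473 0.644] zmax 0.124 col 72
 Y-0.093 n25 x 0.5843 [0.472 0.646] zmax 0.123 col 73
 Y-0.087 n25 x 0.5916 [0.472 0.648] zmax 0.123 col 74
 Y-0.081 n26 x 0.60
[... 2839 characters left out ...]
607 -0.2497] z [0.0294 0.0387 0.0778]
42 0.3605822593354016 0.40498363013387667 [-0.2624 -0.256  -0.25  ] [0.0292 0.0375 0.0421]
 X0.364 Y -0.266..-0.250 z 0.026..0.039 n12
 X0.372 Y -0.265..-0.251 z 0.030..0.039 n11
 X0.380 Y -0.266..-0.250 z 0.031..0.040 n13
 X0.388 Y -0.274..-0.251 z 0.032..0.072 n14
 X0.396 Y -0.282..-0.250 z 0.032..0.078 n31
 X0.404 Y -0.299..-0.244 z 0.022..0.078 n45
 X0.412 Y -0.301..-0.241 z 0.018..0.081 n48
 X0.420 Y -0.299..-0.235 z 0.019..0.078 n36
 X0.428 Y -0.309..-0.241 z 0.020..0.075 n60
 X0.436 Y -0.310..-0.236 z 0.019..0.076 n48
 X0.444 Y -0.300..-0.235 z 0.018..0.097 n61
 X0.452 Y -0.300..-0.238 z 0.019..0.105 n57
 X0.460 Y -0.299..-0.238 z 0.019..0.104 n49
```

```bash
cat >> h.py <<'E'
A=np.radians(19.3);ex=np.array([np.cos(A),np.sin(A),0]);ey=np.array([-ex[1],ex[0],0]);O=.4785*ex-.2705*ey
def W(x,y,z): return O+x*ex+y*ey+np.array([0,0,z])   # rig -> world
def toR(p): q=np.asarray(p)-O; return np.array([q@ex,q@ey,q[2]])
def rel(p,yaw,s=None):  # tcp target world, angle of tool x axis (deg), tool down
    s=s or bot.observe(); T=R.from_quat(s['tool_rot']); a=np.radians(yaw)
    G=R.from_matrix(np.c_[[np.cos(a),np.sin(a),0],[np.sin(a),-np.cos(a),0],[0,0,-1]])
    return np.r_[T.inv().apply(p-s['ee_pos'])/.4,(T.inv()*G).as_rotvec()/np.radians(60)]
E
python3 - <<'E'
from h import *
print(W(-.101,.0125,.03)); 
for z in(.13,.02): print(rel(W(-.102,.0125,z),19.3))
E
```

```text
[ 0.4416 -0.1187  0.03  ]
[ 0.9086 -0.8723  0.2516  0.0001 -0.      0.0468]
[ 0.9086 -0.8723  0.5266  0.0001 -0.      0.0468]
```

```bash
python3 -m crank '[[0.9,-0.87,0.2,0,0,0.047,1],[0.9,-0.87,0.2,0,0,0.047,1],[0.9,-0.87,0.2,0,0,0.047,1],[0.9,-0.87,0.2,0,0,0.047,1],[0.9,-0.87,0.2,0,0,0.047,1]]'; python3 -c "
from h import *
print(rel(W(-.102,.0125,.13),19.3))"
```

```text
time: 2.32
ee_pos: [0.3188, -0.3892, 0.1977]
tool_rot: [0.986, 0.167, 0.0, 0.0]
ft_force: [1.1, -0.9, -0.2]
finger_gap: 0.0878
gripper_force: 0.0
[ 0.5103 -0.5372  0.1689  0.0006 -0.0002 -0.0006]
```

```bash
python3 -m crank '[[0.5,-0.52,0.16,0,0,0,1],[0.5,-0.52,0.16,0,0,0,1],[0.5,-0.52,0.16,0,0,0,1],[0.5,-0.52,0.16,0,0,0,1],[0.5,-0.52,0.16,0,0,0,1]]'; python3 -m crank '[[0,0,0,0,0,0,1]]'; python3 -c "
from h import *
print(rel(W(-.102,.0125,.13),19.3))"
```

```text
time: 2.73
ee_pos: [0.4036, -0.2043, 0.1527]
tool_rot: [0.986, 0.167, 0.0, 0.0]
ft_force: [1.8, -0.1, 0.5]
finger_gap: 0.088
gripper_force: 0.0
time: 2.82
ee_pos: [0.4056, -0.1985, 0.1518]
tool_rot: [0.985, 0.172, 0.0, -0.001]
ft_force: [0.1, -0.2, -0.4]
finger_gap: 0.0878
gripper_force: 0.0
[ 0.1497 -0.157   0.0551 -0.0027 -0.0013  0.0087]
```

Lag is small. Go above the knob, then look.

```bash
python3 -m crank '[[0.15,-0.157,0.055,0,0,0.005,0.2],[0.15,-0.157,0.055,0,0,0.005,0.2],[0.15,-0.157,0.055,0,0,0.005,0.2],[0.15,-0.157,0.055,0,0,0.005,0.2]]'; python3 - <<'E'
from h import *
print(rel(W(-.102,.0125,.02),19.3),bot.observe()['ee_pos'],bot.observe()['finger_gap'])
p,d=snap('scene'); q,_=snap('top')
for c in('scene','top'):print(proj(c,[W(-.1,.0125,.03),bot.observe()['ee_pos']]))
a=cv2.resize(p[160:240,260:350],None,fx=5,fy=5,interpolation=2);b=cv2.resize(q[180:260,245:315],None,fx=5,fy=5,interpolation=2)
cv2.imwrite('pics/a1.png',np.hstack([a,b])[:,:,::-1])
E
```

```text
time: 3.15
ee_pos: [0.4397, -0.1242, 0.1303]
tool_rot: [0.986, 0.168, -0.0, -0.001]
ft_force: [-0.1, -0.3, 0.0]
finger_gap: 0.0646
gripper_force: 0.0
[ 0.0064 -0.0112  0.2757 -0.0011  0.     -0.    ] [ 0.4397 -0.1242  0.1303] 0.06461952406116532
[[303.486  208.4306]
 [308.3291 177.4052]]
[[290.5512 224.0988]
 [295.9478 221.3922]]
```

View pics/a1.png

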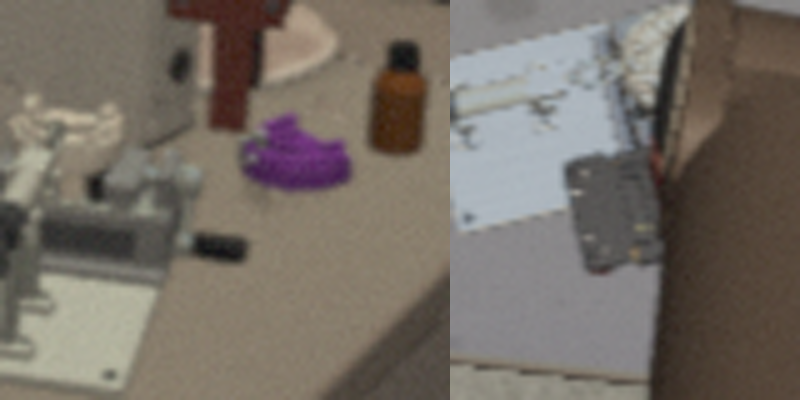

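```bash
python3 -m crank '[[0.006,-0.011,0.07,0,0,0,0.1],[0.006,-0.011,0.14,0,0,0,0.1],[0.006,-0.011,0.21,0,0,0,0.1],[0.006,-0.011,0.272,0,0,0,0.1],[0.006,-0.011,0.272,0,0,0,0.1]]'; python3 -m crank '[[0,0,0,0,0,0,-1],[0,0,0,0,0,0,-1],[0,0,0,0,0,0,-1],[0,0,0,0,0,0,-1],[0,0,0,0,0,0,-1]]'; python3 -c "
from h import *
print(toR(bot.observe()['ee_pos']))"
```

```text
time: 3.67
ee_pos: [0.4367, -0.1235, 0.0187]
tool_rot: [0.987, 0.164, -0.003, -0.001]
ft_force: [-0.5, 0.6, -1.0]
finger_gap: 0.048
gripper_force: 0.0
time: 4.08
ee_pos: [0.4404, -0.1217, 0.023]
tool_rot: [0.986, 0.165, 0.001, 0.0]
ft_force: [-0.3, 4.5, 0.0]
finger_gap: 0.0186
gripper_force: 1.6
[-0.103   0.0101  0.023 ]
```

```bash
python3 -m crank '[[0,0,0,0,0,0,-1],[0,0,0,0,0,0,-1]]'; python3 -c "
from h import *
s=bot.observe();print(toR(s['ee_pos']),R.from_quat(s['tool_rot']).as_matrix())"
```

```text
time: 4.25
ee_pos: [0.4406, -0.1218, 0.0226]
tool_rot: [0.986, 0.165, 0.001, 0.0]
ft_force: [0.3, 2.9, 5.5]
finger_gap: 0.0166
gripper_force: 30.0
[-0.103   0.0099  0.0226] [[ 0.9454  0.3259  0.0017]
 [ 0.3259 -0.9454 -0.0003]
 [ 0.0015  0.0008 -1.    ]]
```

```bash
python3 - <<'E'
import numpy as np
def f(a0,L):
    s=lambda a:np.array([np.sin(np.radians(a)),-np.cos(np.radians(a))])*.095
    print(a0,[tuple(np.round(s(a)-s(a0),3)) for a in L])
f(195.4,[210,225,240,255,270]);
for a in (270,370,470,570): f(a,[a+20*i for i in range(1,6)])
f(670,[685,700,712,724,735])
E
python3 -m crank '[[0,-0.022,-0.009,0,0,0,-1],[0,-0.042,-0.024,0,0,0,-1],[0,-0.057,-0.044,0,0,0,-1],[0,-0.067,-0.067,0,0,0,-1],[0,-0.07,-0.092,0,0,0,-1]]'; python3 -m crank '[[0,0,0,0,0,0,-1]]'; python3 -c "
from h import *
s=bot.observe();print(toR(s['ee_pos']))"
```

```text
195.4 [(np.float64(-0.022), np.float64(-0.009)), (np.float64(-0.042), np.float64(-0.024)), (np.float64(-0.057), np.float64(-0.044)), (np.float64(-0.067), np.float64(-0.067)), (np.float64(-0.07), np.float64(-0.092))]
270 [(np.float64(0.006), np.float64(-0.032)), (np.float64(0.022), np.float64(-0.061)), (np.float64(0.047), np.float64(-0.082)), (np.float64(0.079), np.float64(-0.094)), (np.float64(0.111), np.float64(-0.094))]
370 [(np.float64(0.031), np.float64(0.011)), (np.float64(0.056), np.float64(0.032)), (np.float64(0.073), np.float64(0.061)), (np.float64(0.079), np.float64(0.094)), (np.float64(0.073), np.float64(0.126))]
470 [(np.float64(-0.016), np.float64(0.029)), (np.float64(-0.042), np.float64(0.05)), (np.float64(-0.073), np.float64(0.061)), (np.float64(-0.106), np.float64(0.061)), (np.float64(-0.137), np.float64(0.05))]
570 [(np.float64(-0.025), np.float64(-0.021)), (np.float64(-0.042), np.float64(-0.05)), (np.float64(-0.048), np.float64(-0.082)), (np.float64(-0.042), np.float64(-0.115)), (np.float64(-0.025), np.float64(-0.143))]
670 [(np.float64(0.018), np.float64(-0.017)), (np.float64(0.04), np.float64(-0.028)), (np.float64(0.06), np.float64(-0.033)), (np.float64(0.079), np.float64(-0.034)), (np.float64(0.097), np.float64(-0.031))]
time: 4.67
ee_pos: [0.4311, -0.0954, 0.0595]
tool_rot: [0.986, 0.165, 0.001, 0.001]
ft_force: [6.0, -6.5, -4.2]
finger_gap: 0.0164
gripper_force: 30.0
time: 4.75
ee_pos: [0.4311, -0.0955, 0.0605]
tool_rot: [0.986, 0.165, 0.001, 0.001]
ft_force: [1.8, -2.0, 3.3]
finger_gap: 0.0163
gripper_force: 30.0
[-0.1032  0.0379  0.0605]
```

```bash
python3 -m crank '[[0,0.006,-0.032,0,0,0,-1],[0,0.022,-0.061,0,0,0,-1],[0,0.047,-0.082,0,0,0,-1],[0,0.079,-0.094,0,0,0,-1],[0,0.111,-0.094,0,0,0,-1]]'; python3 -c "
from h import *
s=bot.observe();print(toR(s['ee_pos']))"
```

```text
time: 5.17
ee_pos: [0.4455, -0.1361, 0.097]
tool_rot: [0.986, 0.166, 0.001, -0.0]
ft_force: [2.7, 4.7, 1.2]
finger_gap: 0.0162
gripper_force: 30.0
[-0.103  -0.0052  0.097 ]
```

```bash
python3 -m crank '[[0,0.031,0.011,0,0,0,-1],[0,0.056,0.032,0,0,0,-1],[0,0.073,0.061,0,0,0,-1],[0,0.079,0.094,0,0,0,-1],[0,0.073,0.126,0,0,0,-1]]';python3 -m crank '[[0,0,0,0,0,0,-1]]'; python3 -c "
from h import *
s=bot.observe();print(toR(s['ee_pos']))"
```

```text
time: 5.58
ee_pos: [0.4558, -0.1647, 0.0447]
tool_rot: [0.986, 0.165, 0.001, -0.0]
ft_force: [2.4, 11.0, 7.7]
finger_gap: 0.0165
gripper_force: 30.0
time: 5.67
ee_pos: [0.4553, -0.1637, 0.0432]
tool_rot: [0.986, 0.166, 0.0, -0.001]
ft_force: [7.3, 2.8, -4.4]
finger_gap: 0.0162
gripper_force: 30.0
[-0.1029 -0.0345  0.0432]
```

```bash
python3 -m crank '[[0,-0.016,0.029,0,0,0,-1],[0,-0.042,0.05,0,0,0,-1],[0,-0.073,0.061,0,0,0,-1],[0,-0.106,0.061,0,0,0,-1],[0,-0.137,0.05,0,0,0,-1]]'; python3 -m crank '[[0,0,0,0,0,0,-1]]';python3 -c "
from h import *
s=bot.observe();print(toR(s['ee_pos']))"
```

```text
time: 6.08
ee_pos: [0.4379, -0.1145, 0.0254]
tool_rot: [0.986, 0.165, 0.001, 0.001]
ft_force: [4.5, -6.9, 8.0]
finger_gap: 0.0162
gripper_force: 30.0
time: 6.17
ee_pos: [0.4375, -0.1134, 0.0262]
tool_rot: [0.986, 0.165, 0.001, 0.001]
ft_force: [2.5, -0.5, 7.8]
finger_gap: 0.0166
gripper_force: 30.0
[-0.1031  0.0189  0.0262]
```

```bash
python3 -m crank '[[0,-0.025,-0.021,0,0,0,-1],[0,-0.042,-0.05,0,0,0,-1],[0,-0.048,-0.082,0,0,0,-1],[0,-0.042,-0.115,0,0,0,-1],[0,-0.025,-0.143,0,0,0,-1]]';python3 -m crank '[[0,0,0,0,0,0,-1]]'; python3 -c "
from h import *
s=bot.observe();print(toR(s['ee_pos']))"
```

```text
time: 6.58
ee_pos: [0.4336, -0.103, 0.0826]
tool_rot: [0.986, 0.166, 0.0, -0.0]
ft_force: [6.2, 1.0, -6.2]
finger_gap: 0.0165
gripper_force: 30.0
time: 6.67
ee_pos: [0.4341, -0.1042, 0.0836]
tool_rot: [0.986, 0.165, 0.0, 0.0]
ft_force: [-0.0, 5.8, 8.3]
finger_gap: 0.0164
gripper_force: 30.0
[-0.1032  0.0287  0.0836]
```

```bash
python3 -m crank '[[0,0.018,-0.017,0,0,0,-1],[0,0.04,-0.028,0,0,0,-1],[0,0.06,-0.033,0,0,0,-1],[0,0.079,-0.034,0,0,0,-1],[0,0.097,-0.031,0,0,0,-1]]';python3 -m crank '[[0,0,0,0,0,0,-1]]'; python3 -c "
from h import *
s=bot.observe();print(toR(s['ee_pos']))"
```

```text
time: 7.08
ee_pos: [0.4471, -0.1405, 0.0957]
tool_rot: [0.986, 0.165, 0.001, 0.0]
ft_force: [0.6, 2.7, 11.7]
finger_gap: 0.0166
gripper_force: 30.0
time: 7.17
ee_pos: [0.4476, -0.1419, 0.0953]
tool_rot: [0.986, 0.164, 0.001, 0.001]
ft_force: [2.3, -2.2, 10.4]
finger_gap: 0.016
gripper_force: 30.0
[-0.1029 -0.0114  0.0953]
```

```bash
python3 -m crank '[[0,0,0,0,0,0,0.2],[0,0,0,0,0,0,0.2],[0,0,0,0,0,0,0.2],[0,0,0,0,0,0,0.2]]'; python3 -m crank '[[0,0,-0.1,0,0,0,0.2],[0,0,-0.2,0,0,0,0.2],[0,0,-0.3,0,0,0,0.2],[-0.2,0,-0.35,0,0,0,0.2],[-0.2,0,-0.35,0,0,0,0.2]]'; python3 - <<'E'
from h import *
p,d=snap('scene')
for l in ('vise_crank','crank_grip','gauge_grip','workpiece'):
    for r in bot.trace('scene',l)[:2]:
        P=pts('scene',d,r['region']); print(l,round(r['p'],2),np.round(r['bbox']),toR(np.median(P,0)))
s=bot.observe();print(toR(s['ee_pos']))
print(rel(W(0,.1835,.16),-70.7),rel(W(0,.1835,.16),109.3))
cv2.imwrite('pics/b1.png',cv2.resize(p[150:240,230:330],None,fx=6,fy=6,interpolation=2)[:,:,::-1])
E
```

```text
time: 7.5
ee_pos: [0.4451, -0.1404, 0.0944]
tool_rot: [0.986, 0.165, -0.001, -0.0]
ft_force: [0.7, -0.1, -0.4]
finger_gap: 0.0395
gripper_force: 0.0
time: 7.92
ee_pos: [0.3712, -0.1663, 0.2369]
tool_rot: [0.986, 0.166, 0.001, 0.001]
ft_force: [-0.7, -0.7, -0.2]
finger_gap: 0.0529
gripper_force: 0.0
gauge_grip 0.5 [260. 211.  12.  12.] [0.0022 0.1955 0.1019]
workpiece 0.68 [225. 243.  24.  21.] [0.0683 0.2915 0.0351]
workpiece 0.62 [318. 194.  25.  19.] [-0.1256 -0.1159  0.0326]
[-0.1838 -0.0091  0.2354]
[ 0.4565 -0.4843  0.1884  0.0001 -0.0004  1.4943] [ 0.4565 -0.4843  0.1884  0.0004  0.0001 -1.5057]
```

View pics/b1.png

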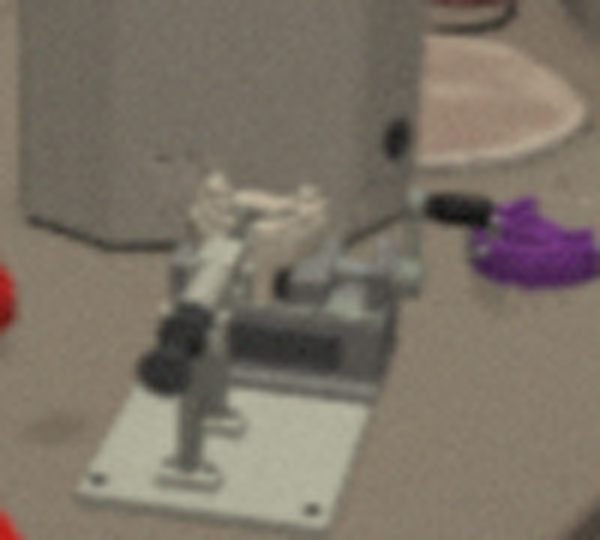

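```bash
python3 - <<'E'
from h import *
print(bot.observe()['joint_positions'])
for y in (.165,.183,.202): print(y,proj('scene',W(0,y,.099)),proj('top',W(0,y,.099)))
p,d=snap('top');q,e=snap('scene')
for c,D,I in(('top',d,p),('scene',e,q)):
    for r in bot.trace(c,'gauge_grip')[:1]:print(r['p'],r['bbox'])
    f,cx,cy,t,M=cal(c);v,u=np.mgrid[:384,:512];P=np.stack([(u-cx)/f*D,(v-cy)/f*D,D],-1)@M.T+t
    r=(P-O)@np.c_[ex,ey,[0,0,1]]; m=(D>0)&(abs(r[...,0])<.03)&(r[...,1]>.1)&(r[...,1]<.23)&(r[...,2]>.09)&(r[...,2]<.125)
    for lo in np.arange(.13,.22,.008):
        k=m&(r[...,1]>=lo)&(r[...,1]<lo+.008)
        if k.any(): print(round(lo+.004,3),k.sum(),r[k][:,0].min(),r[k][:,0].max(),r[k][:,2].max(),I[k].mean())
E
```

```text
[ 0.5226  0.0387 -0.2247  2.0678  0.0102  1.0357 -0.947 ]
0.165 [[260.6133 205.2026]] [[239.1035 202.0291]]
0.183 [[259.0229 208.0517]] [[233.6757 203.2694]]
0.202 [[257.2926 211.1513]] [[227.9381 204.5806]]
0.57 [236.6, 201.8, 12.9, 7.9]
0.134 17 -0.01583301407915474 0.0136776283556344 0.10920995635431607 158.0392156862745
0.142 23 -0.015730038132592862 0.015379317776988678 0.11022834381974822 143.85507246376812
0.15 10 -0.010050792189522168 0.008986784565155054 0.11135484965974896 105.86666666666666
0.158 10 -0.011216616689826084 0.007706465435925945 0.1099941723786575 132.3
0.166 14 -0.009575911432585689 0.006259608473314569 0.11379278440821028 77.85714285714286
0.174 14 -0.009392138583491815 0.0071507905648110414 0.10962040416208607 69.76190476190476
0.182 14 -0.009589493058012412 0.007018688001753625 0.10901168265742789 72.23809523809524
0.19 14 -0.009152854601509119 0.007392288621053795 0.10942823074642716 71.28571428571429
0.198 14 -0.012804890856211665 0.009703125095435054 0.11300308385164626 83.92857142857143
0.47 [258.3, 208.8, 12.6, 11.3]
0.134 9 -0.005798541420441494 0.00915378048772142 0.10698338200412144 137.37037037037038
0.142 14 -0.013654942193228187 0.016175376848564543 0.10561565720250443 114.07142857142857
0.15 14 -0.011301104097173234 0.017459056115745754 0.10633166058735177 86.45238095238095
0.158 4 -0.005684710464489527 0.0016496789551009277 0.10692719774469472 60.75
0.166 23 -0.009543240192706718 0.012486900614042153 0.10940245138103971 62.14492753623188
0.174 13 -0.008087044635174139 0.011663259196422658 0.10529239305375265 47.0
0.182 8 -0.0055676022863968095 0.00923037097738809 0.10576763222211699 50.625
0.19 7 -0.0066865067358294165 0.0068510446832368566 0.10580503030481542 57.476190476190474
0.198 23 -0.009540404613347776 0.012369929668659735 0.10619410365594328 59.869565217391305
0.206 30 -0.010281131308592345 0.011519669209301904 0.10923412920579023 54.81111111111111
```

```bash
python3 -m crank '[[0.456,-0.484,0.1,0,0,0.99,0.2],[0.456,-0.484,0.1,0,0,0.99,0.2],[0.456,-0.484,0.1,0,0,0.99,0.2],[0.456,-0.484,0.1,0,0,0.99,0.2],[0.456,-0.484,0.1,0,0,0.99,0.2]]'; python3 -m crank '[[0,0,0,0,0,0.9,0.2],[0,0,0,0,0,0.9,0.2],[0,0,0,0,0,0.9,0.2],[0,0,0,0,0,0.9,0.2],[0,0,0,0,0,0.9,0.2]]'; python3 -m crank '[[0,0,0,0,0,0,0.2]]';python3 -c "
from h import *
s=bot.observe();print(toR(s['ee_pos']),rel(W(0,.1845,.15),-70.7))"
```

```text
time: 8.78
ee_pos: [0.4392, -0.0167, 0.2103]
tool_rot: [0.996, -0.084, -0.0, 0.0]
ft_force: [0.2, 0.0, 0.3]
finger_gap: 0.0523
gripper_force: 0.0
time: 9.2
ee_pos: [0.4388, -0.0179, 0.2102]
tool_rot: [0.922, -0.386, -0.001, 0.0]
ft_force: [-0.3, 0.5, 0.7]
finger_gap: 0.0528
gripper_force: 0.0
time: 9.28
ee_pos: [0.4387, -0.018, 0.2103]
tool_rot: [0.922, -0.386, -0.001, 0.0]
ft_force: [-0.6, 0.1, 0.1]
finger_gap: 0.0526
gripper_force: 0.0
[-0.0704  0.1085  0.2103] [-0.0967 -0.2403  0.1506  0.0013  0.0007  0.4208]
```

```bash
python3 -m crank '[[-0.097,-0.24,0.05,0,0,0.42,0.2],[-0.097,-0.24,0.05,0,0,0.42,0.2],[-0.097,-0.24,0.05,0,0,0.42,0.2],[-0.097,-0.24,0.12,0,0,0.42,0.2],[-0.097,-0.24,0.12,0,0,0.42,0.2]]'; python3 -m crank '[[0,0,0,0,0,0,0.2]]';python3 -c "
from h import *
s=bot.observe();print(toR(s['ee_pos']),rel(W(0,.1845,.09),-70.7))"
```

```text
time: 9.7
ee_pos: [0.4733, 0.067, 0.1713]
tool_rot: [0.85, -0.527, -0.01, 0.003]
ft_force: [0.1, -0.2, -0.5]
finger_gap: 0.0526
gripper_force: 0.0
time: 9.78
ee_pos: [0.4723, 0.0687, 0.1704]
tool_rot: [0.851, -0.526, -0.01, 0.004]
ft_force: [-0.6, -0.2, 0.6]
finger_gap: 0.0529
gripper_force: 0.0
[-0.01    0.1793  0.1704] [-0.0071 -0.03    0.2006  0.018   0.0118  0.1209]
```

```bash
python3 -m crank '[[-0.007,-0.03,0.05,0.018,0.012,0.121,0.2],[-0.007,-0.03,0.05,0.018,0.012,0.121,0.2],[-0.007,-0.03,0.05,0.018,0.012,0.121,0.2]]'; python3 -c "
from h import *
s=bot.observe();print(toR(s['ee_pos']),rel(W(0,.1845,.09),-70.7))"
```

```text
time: 10.03
ee_pos: [0.4818, 0.0744, 0.1511]
tool_rot: [0.814, -0.581, 0.0, -0.001]
ft_force: [-0.3, 0.4, -0.4]
finger_gap: 0.0529
gripper_force: 0.0
[0.0008 0.1815 0.1511] [-0.0075  0.0023  0.1527 -0.0019  0.0004 -0.0048]
```

```bash
python3 -m crank '[[-0.007,0,0.03,0,0,0,0.2],[-0.007,0,0.06,0,0,0,0.2],[-0.007,0,0.1,0,0,0,0.2],[-0.007,0,0.15,0,0,0,0.2],[-0.007,0,0.15,0,0,0,0.2]]'; python3 - <<'E'
from h import *
s=bot.observe();print(toR(s['ee_pos']),rel(W(0,.1845,.09),-70.7))
p,d=snap('scene')
cv2.imwrite('pics/g1.png',cv2.resize(p[165:235,220:320],None,fx=7,fy=7,interpolation=2)[:,:,::-1])
E
```

```text
time: 10.45
ee_pos: [0.4792, 0.0765, 0.0893]
tool_rot: [0.815, -0.58, -0.002, 0.0]
ft_force: [-1.5, -0.2, 0.1]
finger_gap: 0.0526
gripper_force: 0.0
[-0.001   0.1844  0.0893] [-0.0004 -0.0024 -0.0018  0.0022  0.0022 -0.0029]
```

View pics/g1.png

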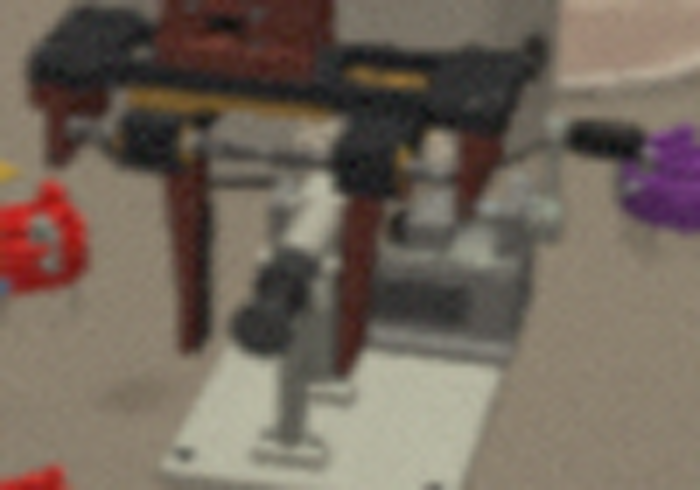

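Fingers (crop 190,340 and 350,350) straddle the spool (crop 235–310, 260–340). Close.

```bash
python3 -m crank '[[0,0,0,0,0,0,-1],[0,0,0,0,0,0,-1],[0,0,0,0,0,0,-1],[0,0,0,0,0,0,-1],[0,0,0,0,0,0,-1]]'; python3 -m crank '[[0,0,0,0,0,0,-1],[0,0,0,0,0,0,-1],[0,0,0,0,0,0,-1]]'; python3 -c "
from h import *
s=bot.observe();print(toR(s['ee_pos']),s['ft_force']@ey,R.from_quat(s['tool_rot']).as_matrix()[:,0]@np.c_[ex,ey])"
```

```text
time: 10.92
ee_pos: [0.4816, 0.0769, 0.0928]
tool_rot: [0.814, -0.581, 0.001, -0.002]
ft_force: [-0.0, -0.0, 0.4]
finger_gap: 0.0226
gripper_force: 0.0
time: 11.17
ee_pos: [0.4813, 0.0769, 0.0923]
tool_rot: [0.814, -0.582, 0.001, -0.002]
ft_force: [-0.0, 0.9, 2.1]
finger_gap: 0.0173
gripper_force: 30.0
[0.0012 0.184  0.0923] 0.9078748361060501 [-0.0072 -1.    ]
```

```bash
python3 -m crank '[[-0.012,0,0,0,0,0,-1],[-0.025,0,0,0,0,0,-1],[-0.037,0,0,0,0,0,-1],[-0.05,0,0,0,0,0,-1],[-0.062,0,0,0,0,0,-1]]'; python3 -m crank '[[0,0,0,0,0,0,-1],[0,0,0,0,0,0,-1],[0,0,0,0,0,0,-1]]'; python3 - <<'E'
from h import *
F=[]
for i in range(4):
    p,d=snap('scene');s=bot.observe();F.append(s['ft_force'])
print(toR(s['ee_pos']),np.mean(F,0)@ey,s['gripper_force'])
cv2.imwrite('pics/p1.png',cv2.resize(p[180:225,235:295],None,fx=12,fy=12,interpolation=2)[:,:,::-1])
for y in(.15,.1525,.155,.16,.165,.17,.18):print(y,(proj('scene',W(0,y,.099))-[235,180])*12)
E
```

```text
time: 11.58
ee_pos: [0.4736, 0.0995, 0.0922]
tool_rot: [0.813, -0.582, 0.001, -0.001]
ft_force: [3.0, -6.8, 0.3]
finger_gap: 0.0174
gripper_force: 30.0
time: 11.83
ee_pos: [0.4737, 0.0992, 0.0921]
tool_rot: [0.813, -0.582, 0.002, -0.001]
ft_force: [3.0, -7.1, 0.8]
finger_gap: 0.0173
gripper_force: 30.0
[0.0013 0.2075 0.0922] -7.536479814362274 29.99765932559967
0.15 [[322.8475 274.6865]]
0.1525 [[320.2919 279.2645]]
0.155 [[317.7261 283.8609]]
0.16 [[312.5637 293.1088]]
0.165 [[307.3598 302.431 ]]
0.17 [[302.1139 311.8284]]
0.18 [[291.4941 330.8527]]
```

View pics/p1.png

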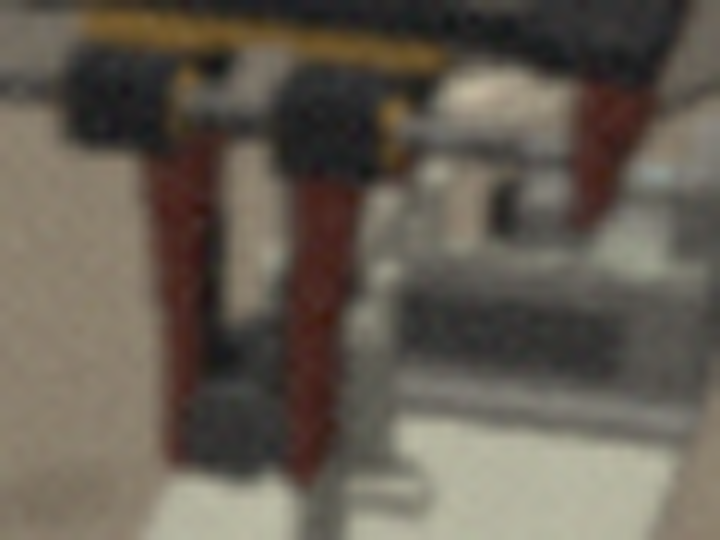

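```bash
cat >> h.py <<'E'
def meas(n=12):
    F=[];X=[]
    for i in range(n):
        p,d=bot.capture('scene' if i%2 else 'top');s=bot.observe();F.append(s['ft_force']);X.append(toR(s['ee_pos']))
    F=np.array(F)@np.c_[ex,ey,[0,0,1]];print('F',F.mean(0),'sd',F.std(0)[1],'pos',np.mean(X,0))
E
python3 -c "
from h import *
meas()"
python3 -m crank '[[-0.005,0,0,0,0,0,-1],[-0.01,0,0,0,0,0,-1],[-0.015,0,0,0,0,0,-1],[-0.015,0,0,0,0,0,-1],[-0.015,0,0,0,0,0,-1]]'; python3 - <<'E'
from h import *
meas()
p,d=snap('top')
cv2.imwrite('pics/t1.png',cv2.resize(p[170:230,200:300],None,fx=8,fy=8,interpolation=2)[:,:,::-1])
for y in(.15,.2):print((proj('top',W(0,y,.099))-[200,170])*8)
E
```

```text
F [ 0.5613 -7.6464  0.2734] sd 0.4499570496008178 pos [0.0013 0.2074 0.0922]
time: 13.05
ee_pos: [0.4718, 0.1045, 0.0922]
tool_rot: [0.813, -0.582, 0.002, -0.001]
ft_force: [4.1, -8.6, 0.1]
finger_gap: 0.0178
gripper_force: 30.0
F [ 0.3743 -9.0499  0.0076] sd 0.4643002540469785 pos [0.0013 0.213  0.0922]
[[348.9666 247.9744]]
[[228.3398 275.5399]]
```

View pics/t1.png

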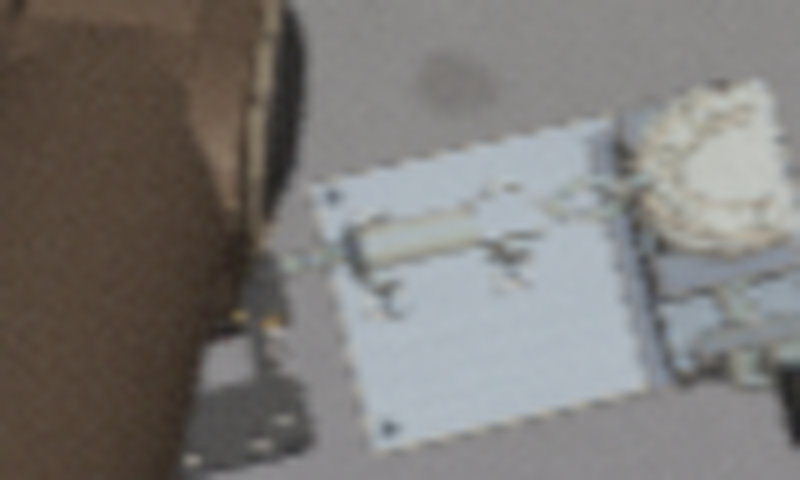

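```bash
python3 -m crank '[[-0.004,0,0,0,0,0,-1],[-0.009,0,0,0,0,0,-1],[-0.009,0,0,0,0,0,-1],[-0.009,0,0,0,0,0,-1]]'; python3 - <<'E'
from h import *
meas(16)
I=np.mean([bot.capture('top')[0].astype(float) for _ in range(12)],0)
f=I.mean(2).astype(np.float32)
ys=np.arange(.13,.2,.002);q=proj('top',[W(0,y,.103) for y in ys]).astype(np.float32)
for name,img in(('now',f),('start',np.load('pc_top.npz')['p'].mean(2).astype(np.float32))):
    v=cv2.remap(img,q[:,:1],q[:,1:],cv2.INTER_LINEAR).ravel();print(name,[(round(float(y)*1e3),int(a)) for y,a in zip(ys,v)])
cv2.imwrite('pics/t2.png',cv2.resize(I[185:215,215:265].astype(np.uint8),None,fx=14,fy=14,interpolation=2)[:,:,::-1])
E
```

```text
time: 14.03
ee_pos: [0.4707, 0.1076, 0.0921]
tool_rot: [0.813, -0.582, 0.002, -0.001]
ft_force: [3.4, -10.2, 0.1]
finger_gap: 0.0175
gripper_force: 30.0
F [ 0.0878 -9.9228 -0.3246] sd 0.49717860152536103 pos [0.0014 0.2164 0.0921]
now [(130, 176), (132, 176), (134, 176), (136, 176), (138, 177), (140, 176), (142, 174), (144, 159), (146, 137), (148, 110), (150, 96), (152, 90), (154, 111), (156, 130), (158, 143), (160, 142), (162, 134), (164, 135), (166, 138), (168, 146), (170, 139), (172, 131), (174, 132), (176, 137), (178, 144), (180, 140), (182, 128), (184, 106), (186, 90), (188, 80), (190, 76), (192, 72), (194, 64), (196, 54), (198, 45)]
start [(130, 167), (132, 166), (134, 166), (136, 166), (138, 166), (140, 158), (142, 145), (144, 121), (146, 100), (148, 92), (150, 104), (152, 123), (154, 134), (156, 138), (158, 131), (160, 116), (162, 100), (164, 87), (166, 78), (168, 75), (170, 72), (172, 71), (174, 69), (176, 68), (178, 67), (180, 66), (182, 67), (184, 68), (186, 68), (188, 68), (190, 68), (192, 69), (194, 71), (196, 75), (198, 80)]
```

View pics/t2.png

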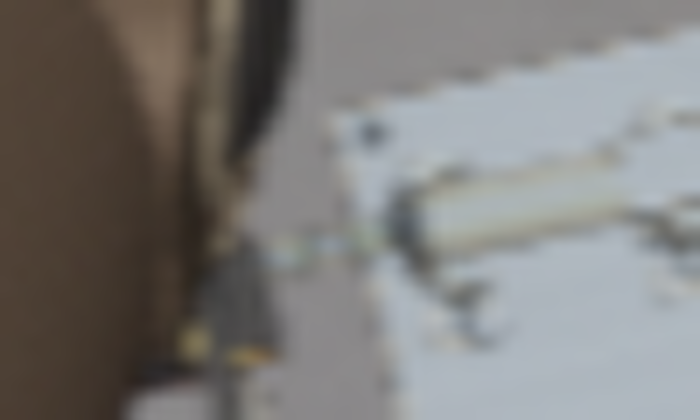

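```bash
python3 -c "
from h import *
print(bot.job_done())"
```

```text
the job is handed in; nothing more can be done
None
```

The vise is clamped, with the crank at about 12.9 rad. I handed the job in with the gauge held at about 9.9 N: the two fine rings show outside the tube, and their spacing puts the broad band at its mouth.

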